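# Clamp a blank in the bench sawing jig with its winged cam knob

### The arm

A 6-joint arm with a two-finger parallel gripper is mounted at the origin on the work surface. World frame = base frame: x ahead of the robot, y to its left, z up, the work surface at z = 0. Lengths are in m, angles in degrees, forces in N, time in s.
With the tool pointing down it reaches from about 0.4 to 0.825 m from the base axis. Payload 7 kg.
Tool frame: the origin (TCP) lies midway between the tips of the shut fingers; the grasp point (between the pads) lies ctrl.tcp_to_grasp behind it (ctrl.tcp_to_grasp is the distance from the TCP to the grasp point, in m); y points along the fingers, z is the direction in which the jaws open and shut, and the axes are right-handed (so a half turn about y gives the same grasp; the last joint's range is limited). The gripper opens to 88 mm and grips with 3 to 60 N. Pads are 19 mm wide; open, the fingers measure 130 mm over their backs; the gripper's body (78 mm by 193 mm) begins 47 mm behind the grasp point.
Start: joints at [-58.837, 20.546, 0.682, 0, -70.136, -16.507], TCP at [0.171, -0.653, 0.227] pointing down, gripper open.
Joint ranges: [-176.03, 176.03], [-82.01, 121.73], [-58.28, 71.71], [-173.87, 95.51], [-174.79, -0.11], [-173.66, 173.66]. Speed limits (degrees/s): [136.94, 136.94, 172.46, 180, 180, 180].

### API

Orientations are given as [roll, pitch, yaw] about the fixed x, y, z axes, in that order (R = Rz(yaw) Ry(pitch) Rx(roll)).
In Python, from plant import ctrl, snapshot, silhouettes gives the robot as it stands.
- The arm moves only by the shell command python3 -m pendant 'ROWS'. ROWS is JSON, a list that holds one entry, the list of rows, each a list of 7 numbers: the shift along the tool's x, y, z in cm, then the turn, a rotation vector about the tool's x, y, z in degrees, then the opening, from 0 (shut) to 1 (fully open). In form: [[[x, y, z, rx, ry, rz, hand], ...]]. A call has 1 to 12 rows; each row shifts and turns the commanded pose from where the row before left it, along the tool's axes as they then stand; what a row does not reach is not made up. A row lasts 1/12 s, in which the tool goes at most 41.7 mm and 7.16 degrees, less where a joint would pass 70% of its speed; a pose out of reach is approached as far as the arm can. A call with a gripper value outside its range is refused whole. The fingers move at their own pace and stop on an object; the grip force is fixed at half the most. Time passes only in rows, so rows that do not move let the fingers close. It gives the time, the measured TCP pose, the force and the opening at its end, in the units of the state.
- ctrl.get_obs(): the state, without advancing time (a new reading comes with each control period).
- snapshot(name): name is "scene" or "side" or "wrist"; returns a dict with "image" (400x640x3 uint8, red, green, blue), "camera_matrix" (3x3 intrinsics, pixels), "eye" and "orientation" of the camera in the world; the wrist camera has in their place "mount" (4x4, takes a point from camera to tool coordinates, whose origin is the TCP and whose axes are the tool frame's). Camera axes: x right, y down, z forward; pixel columns grow to the right and rows downward; lengths in m; the calibration is good to about 2 mm. A picture is of the moment at which its call begins: read the wrist's pose just before it. There is no depth.
- ctrl.close_job(): hands the job in, once; it reports no verdict.
Trained networks look in a picture, given as the dict that the camera call returned (one of the last four; its "shot" number tells which), for a name from the list of things; names that differ only in an ending like _2 or _b are one class to them, and where a whole thing is asked for, a point or a joint stands for the part that bears it (a point fixed in the world has none). Each returns a list of dicts, best first, with "confidence" (0 to 1); they miss things now and then, are a little off and sometimes report something else, mostly with a low value. They report only what shows in the picture. A call takes as long as a camera call.
- silhouettes(picture, thing): "mask" (400x640 bool, what is visible of it) and "bbox" ([left, top, width, height] in pixels, round what is visible of it).
The state is a dict: "clock": time; "joint_pos": joint angles; "qvel": joint speeds; "tau": joint torques, N m; "tool_pos": TCP position; "orientation": TCP orientation; "force": force on the tool from outside, world axes, zero at the start; "moment": the same for the moment, N m; "opening": finger opening in m.
Only numpy, scipy, OpenCV 4.12 (cv2) and the standard library are available. Lean on these libraries where they do the work, as an engineer would, in place of code of your own. Each camera call takes 0.05 s, during which the arm holds its last target.

### The job

Slide the wooden blank gently along the sawing jig until its end is up against the end stop, then turn the winged knob clockwise until the jaw clamps the blank firmly against the fence: feel it take hold, but do not overtighten it, for the soft wood bruises. Do not knock the saw guide beside the knob, leave the other things on the bench alone, and let go.

Things in the scene. Friction and masses are not known exactly. Their poses are not given: they have to be found in the camera images.
- jig: Plywood sawing jig fixed to the bench, 200 (x) by 300 (y) by 18 mm. Origin: centre of its underside. On it, from -x to +x: winged knob, jaw (at jig y = 30 mm, moves along jig +x), blank, fence (wooden bar along jig y, 24 wide, 210 long, 15 high; its near face is set anew each time, somewhere between jig x = 27 and 34 mm).
- stop: Wooden end stop fixed on the jig, 60 by 20 mm, 34 mm high. Origin: on the jig's top, on the stop's face that the blank's end must meet; this face looks along jig -y, at jig y = +120 mm.
- guide: Upright aluminium saw guide fixed on the jig: two plates 75 mm long (jig x), 5 mm thick, 13 mm over both, 60 mm high, top 78 mm above the bench. Origin: on the jig's top, middle of the face that looks to the knob. That face is 35 mm from the knob's axis, on its jig +y side; the wing tips pass it at 7 mm.
- jaw: Jaw of the jig: dark steel block 22 (jig x) by 44 by 16 mm high with a spring-backed wooden pad 40 wide, 14 high, on its front. Origin: middle of its underside; the free pad's pressing face lies 23 mm from it along jig +x. The spring yields 1 mm per 12 N. A clamping force of 14 to 40 N holds the blank without bruising; 25 N is good (knob torque 0.1 N m above the free drag).
- blank: Loose softwood blank, 30 (its x) by 150 (its y) by 28 mm high, 70 g, lying on the jig along jig y, 25 to 60 mm short of the stop; it stands 13 mm higher than fence and jaw. Origin: centre of its underside.
- blank_center (a point): Centre of the blank, half-way up; its end faces lie 75 mm either way along its y, its top 14 mm higher.
- wing_grip (a point): Point on the knob's upright axis at the height to grip, 63 mm above the bench. The steel winged knob is a flat bar along this point's x: 56 mm long, 10 mm thick, from 50 to 70 mm above the bench, and its two tips (outer 18 mm each) rise to 77 mm. Its turning axis is upright.
- wingknob (a joint): Turn of the winged knob, rad, growing clockwise seen from above, 0 (jaw fully open) to 4.2. Its cam moves the jaw 4 mm towards the fence per rad. It drags with about 0.22 N m when turned free (less is felt standing still); once the blank is pinched between jaw and fence the torque grows by 0.004 N m per newton of clamping, about 0.19 N m per rad. It stays where it is left.
- glue: White glue bottle, 52 mm wide, 140 mm high, standing beside the jig; bystander. Origin: underside.
- offcut: Loose wooden offcut, 60 by 90 by 30 mm, beside the jig; bystander. Origin: underside.
- pegcup: Steel cup, 70 mm wide, 70 mm high, beside the jig; bystander. Origin: underside.

How it is judged (in metres and radians):
On the way, in this order (a step that is already met when the one before it is completed fails the run):
1. the blank's end is up against the stop (within 3 mm), jaw not yet clamping (y of blank_center in the frame of stop above -0.078 m and contact force between jaw and blank below 6 N), for 0.1 s.
2. the jaw clamps the blank with at least 14 N (contact force between jaw and blank above 14 N), for 0.2 s.
At the end, for the whole second after the job is handed in: The blank lies flat on the jig along the fence, its end within 3 mm of the end stop, and is at rest, clamped by the jaw with 14 to 40 N (y of blank_center in the frame of stop above -0.078 m and contact force between jaw and blank between 14 and 40 N and angle between the y axis of blank and the y axis of jig, either way round below 0.035 rad and angle between blank's own z axis and vertical below 0.05 rad and z of blank_center in the frame of jig below 0.035 m and linear speed of blank below 0.01 m/s); the robot touches nothing.
It fails at once if the jaw presses the blank with more than 45 N (bruised wood) (contact force between jaw and blank above 45 N).
It fails at once if the blank is rammed against the stop with more than 25 N (contact force between blank and stop above 25 N).
It fails at once if the robot knocks the saw guide (more than 8 N) (contact force between any of the fingers, the arm and guide above 8 N).
It fails at once if a bystander is shifted by more than 20 mm (distance of any of glue, offcut, pegcup from where it was at the start of the episode above 0.02 m).
It also fails if it takes over 67 s, if anything falls off the work surface, if the arm or the gripper's body presses on something with over 40 N, if the wrist force passes 120 N, or if a joint passes its speed limit or range.

## Working session

There is one attempt and no reset: what is moved stays moved. The work goes in short steps, Python scripts to look and compute and a shell command to move; the robot and the scene stay as the last step left them, time stands still between calls to the robot, and variables do not carry over. Pictures are saved under pics/ and viewed, and the job is handed in when it is done.

```bash
ls; mkdir -p pics; python3 - <<'E'
from plant import ctrl,snapshot,silhouettes
import cv2,numpy as np
o=ctrl.get_obs();print({k:np.round(v,3).tolist() for k,v in o.items()});print(ctrl.tcp_to_grasp)
for n in("scene","side"):
    s=snapshot(n);cv2.imwrite(f"pics/{n}0.png",s["image"][:,:,::-1]);print(n,s["camera_matrix"].tolist(),s["eye"],s["orientation"])
    for t in("jig","stop","guide","jaw","blank","wing_grip","glue","offcut","pegcup"):
        for r in silhouettes(s,t)[:2]: 
            m=r["mask"];ys,xs=np.nonzero(m);print(t,round(r["confidence"],2),r["bbox"],xs.mean().round(1),ys.mean().round(1))
E
```

```text
pics
{'clock': 0.0, 'joint_pos': [-58.837, 20.589, 0.633, -0.018, -70.136, -16.507], 'qvel': [-0.055, -0.027, 0.107, 0.036, 0.048, 0.079], 'tau': [0.003, -58.272, 29.306, 6.998, 0.007, -0.0], 'tool_pos': [0.171, -0.653, 0.226], 'orientation': [-89.907, 0.009, 14.65], 'force': [-0.562, 0.417, 0.275], 'moment': [0.014, 0.028, -0.038], 'opening': 0.088}
0.0188
scene [[387.838726741385, 0.0, 314.8181573445172], [0.0, 387.838726741385, 205.57300566584934], [0.0, 0.0, 1.0]] [ 0.99826533 -0.56011618  0.57429729] [-125.9564317    -0.64075826   33.58103832]
jig 0.7 [206.9, 170.4, 128.6, 105.9] 269.8 225.2
stop 0.71 [259.7, 188.1, 38.9, 48.0] 280.5 211.3
stop 0.52 [293.2, 171.6, 22.3, 19.8] 301.4 182.9
guide 0.61 [253.3, 170.2, 31.9, 26.3] 270.0 183.3
blank 0.95 [262.3, 189.2, 37.6, 45.1] 280.6 211.2
blank 0.3 [284.2, 149.5, 30.6, 33.0] 300.3 160.6
wing_grip 0.89 [251.7, 182.1, 14.1, 27.9] 257.2 193.4
glue 0.96 [333.4, 136.6, 20.6, 49.4] 344.0 164.3
pegcup 0.88 [287.4, 144.9, 26.2, 36.7] 300.2 160.9
side [[383.4763576910213, 0.0, 320.398613650407], [0.0, 383.4763576910213, 197.33174919057427], [0.0, 0.0, 1.0]] [0.48525298 0.77614927 0.59848383] [-124.94712725   -1.47946517 -171.04524504]
jig 0.74 [307.8, 179.5, 91.8, 81.2] 352.7 218.2
stop 0.55 [335.6, 234.4, 25.9, 17.1] 346.7 240.2
guide 0.96 [352.1, 210.5, 38.4, 18.8] 372.9 218.1
guide 0.67 [332.8, 235.4, 27.0, 15.8] 346.7 240.1
jaw 0.51 [347.2, 207.1, 12.6, 11.4] 354.2 212.9
blank 0.77 [332.8, 186.3, 21.9, 44.3] 342.7 208.8
wing_grip 0.54 [366.0, 194.6, 20.5, 11.9] 373.3 202.0
glue 0.55 [295.8, 228.5, 32.2, 64.0] 312.5 262.4
offcut 0.63 [307.0, 153.9, 16.6, 22.8] 315.1 164.7
pegcup 0.6 [362.6, 245.7, 32.4, 47.0] 376.9 269.7
```

```bash
python3 - <<'E'
import cv2
a=cv2.imread("pics/scene0.png")[120:300,180:380];b=cv2.imread("pics/side0.png")[130:310,250:450]
cv2.imwrite("pics/c0.png",cv2.resize(a,None,fx=3.3,fy=3.3,interpolation=cv2.INTER_CUBIC));cv2.imwrite("pics/c1.png",cv2.resize(b,None,fx=3.3,fy=3.3,interpolation=cv2.INTER_CUBIC))
E
```

```text
(no output)
```

View pics/c0.png

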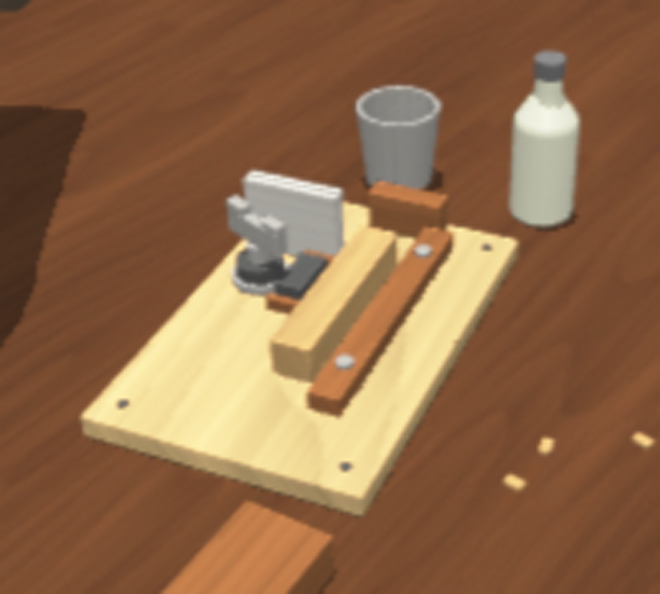

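View pics/c1.png

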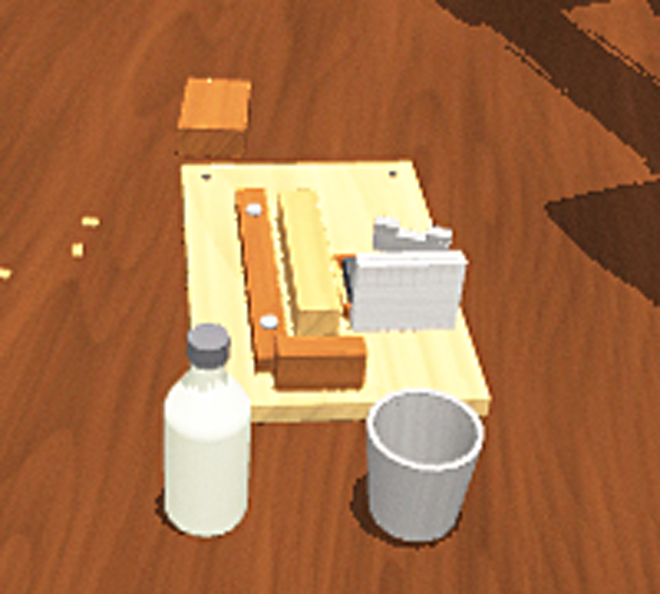

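The scene crop shows the jig corners at about (83,420), (362,500) and (518,240), with the knob near (257,235) and the blank between jaw and fence. In the side view the guide hides part of the knob. Next I fit the jig pose roughly.

```bash
cat > h.py <<'E'
import numpy as np,cv2
from scipy.spatial.transform import Rotation as R
def rot(rpy): return R.from_euler('xyz',rpy,degrees=True).as_matrix()
CAM={"scene":(387.8387,314.818,205.573,np.array([.99826533,-.56011618,.57429729]),rot([-125.9564317,-.64075826,33.58103832])),
"side":(383.476,320.3986,197.3317,np.array([.48525298,.77614927,.59848383]),rot([-124.94712725,-1.47946517,-171.04524504]))}
def ray(cam,u,v,z):
    f,cx,cy,e,M=cam; d=M@np.array([(u-cx)/f,(v-cy)/f,1]); return e+d*(z-e[2])/d[2]
def proj(cam,P):
    f,cx,cy,e,M=cam; q=(np.atleast_2d(P)-e)@M; return np.c_[f*q[:,0]/q[:,2]+cx,f*q[:,1]/q[:,2]+cy]
def wristcam(s,o):
    M=s["mount"];Rt=rot(o["orientation"]);K=s["camera_matrix"]
    return (K[0,0],K[0,2],K[1,2],np.array(o["tool_pos"])+Rt@M[:3,3],Rt@M[:3,:3])
E
python3 - <<'E'
from h import *
def un(u,v,ou,ov):return (u+.5)/3.3-.5+ou,(v+.5)/3.3-.5+ov
for n,(u,v),z in [("scene",(83,420),.018),("scene",(362,498),.018),("scene",(518,240),.018),("side",(182,165),.018),("side",(412,162),.018),("side",(489,403),.018),
 ("scene",(257,228),.07),("scene",(440,190),.052)]:
    ou,ov=(180,120) if n=="scene" else (250,130)
    print(n,u,v,ray(CAM[n],*un(u,v,ou,ov),z).round(4))
from plant import ctrl,snapshot
s=snapshot("wrist");print(s["mount"].round(4).tolist(),s["camera_matrix"].round(1).tolist())
cv2.imwrite("pics/w0.png",s["image"][:,:,::-1])
E
```

```text
scene 83 420 [ 0.4695 -0.1741  0.018 ]
scene 362 498 [ 0.659  -0.1291  0.018 ]
scene 518 240 [0.5935 0.162  0.018 ]
side 182 165 [ 0.6566 -0.1246  0.018 ]
side 412 162 [ 0.4622 -0.1684  0.018 ]
side 489 403 [0.3986 0.1279 0.018 ]
scene 257 228 [0.4702 0.0022 0.07  ]
scene 440 190 [0.5329 0.1429 0.052 ]
[[0.0014, 0.9633, 0.2685, -0.0714], [-0.0001, -0.2685, 0.9633, -0.1574], [1.0, -0.0013, -0.0003, -0.0003], [0.0, 0.0, 0.0, 1.0]] [[291.0, 0.0, 322.3], [0.0, 291.0, 197.9], [0.0, 0.0, 1.0]]
```

View pics/w0.png

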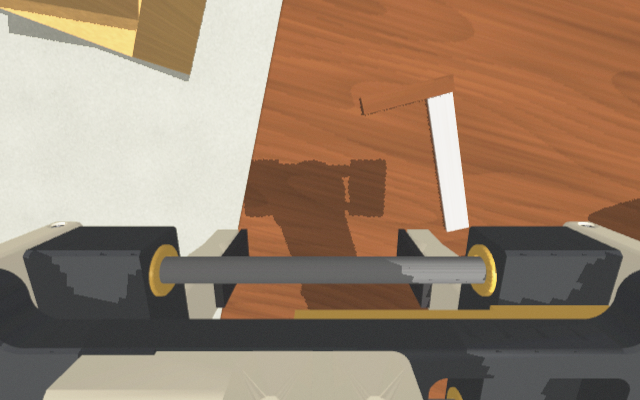

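Jig centre is about (0.529, -0.003) and yaw about 12.8°. Next I move the wrist camera over it.

```bash
python3 -m pendant '[[[2.75,-0.2,2.65,0,0,0,1],[2.75,-0.2,2.65,0,0,0,1],[2.75,-0.2,2.65,0,0,0,1],[2.75,-0.2,2.65,0,0,0,1],[2.75,-0.2,2.65,0,0,0,1],[2.75,-0.2,2.65,0,0,0,1],[2.75,-0.2,2.65,0,0,0,1],[2.75,-0.2,2.65,0,0,0,1],[2.75,-0.2,2.65,0,0,0,1],[2.75,-0.2,2.65,0,0,0,1]]]'
python3 -m pendant '[[[2.75,0,2.65,0,0,0,1],[2.75,0,2.65,0,0,0,1],[2.75,0,2.65,0,0,0,1],[2.75,0,2.65,0,0,0,1],[2.75,0,2.65,0,0,0,1],[2.75,0,2.65,0,0,0,1],[2.75,0,2.65,0,0,0,1],[2.75,0,2.65,0,0,0,1],[2.75,0,2.65,0,0,0,1],[2.75,0,2.65,0,0,0,1],[0,0,0,0,0,0,1],[0,0,0,0,0,0,1]]]'
python3 - <<'E'
from h import *
from plant import ctrl,snapshot,silhouettes
o=ctrl.get_obs();s=snapshot("wrist");cv2.imwrite("pics/w1.png",s["image"][:,:,::-1])
c=wristcam(s,o);import pickle;pickle.dump((c,s["image"]),open("w1.pkl","wb"))
for t in("stop","guide","jaw","blank","wing_grip","glue"):
    for r in silhouettes(s,t)[:1]:
        ys,xs=np.nonzero(r["mask"]);print(t,round(r["confidence"],2),r["bbox"],cv2.minAreaRect(np.c_[xs,ys].astype(np.float32)))
E
```

```text
clock: 1.88
tool_pos: [0.3704, -0.3254, 0.247]
orientation: [-90.0, -0.0, 14.7]
force: [1.2, -0.1, -0.2]
opening: 0.0879
clock: 2.88
tool_pos: [0.5694, 0.0006, 0.2459]
orientation: [-90.0, 0.1, 14.8]
force: [-1.0, -0.7, 0.5]
opening: 0.0874
stop 0.57 [420.7, 133.3, 24.9, 55.1] ((431.1341247558594, 159.29269409179688), (26.834863662719727, 50.46721267700195), 6.340191841125488)
guide 0.72 [378.1, 59.6, 27.9, 73.9] ((393.4739990234375, 96.99726867675781), (23.240022659301758, 74.74494171142578), 6.009006023406982)
jaw 0.9 [337.9, 109.6, 34.9, 28.3] ((353.6448669433594, 125.298095703125), (36.11647033691406, 27.845521926879883), 1.9749338626861572)
blank 0.95 [274.3, 135.9, 126.8, 35.0] ((336.6519775390625, 151.1639862060547), (122.21570587158203, 26.967905044555664), 2.174743890762329)
wing_grip 0.86 [339.3, 61.6, 33.5, 50.4] ((359.11376953125, 87.5655288696289), (30.06246566772461, 53.5643424987793), 48.36646270751953)
glue 0.97 [462.9, 195.5, 70.8, 34.7] ((497.19921875, 211.27352905273438), (29.781238555908203, 70.82230377197266), 88.31531524658203)
```

View pics/w1.png

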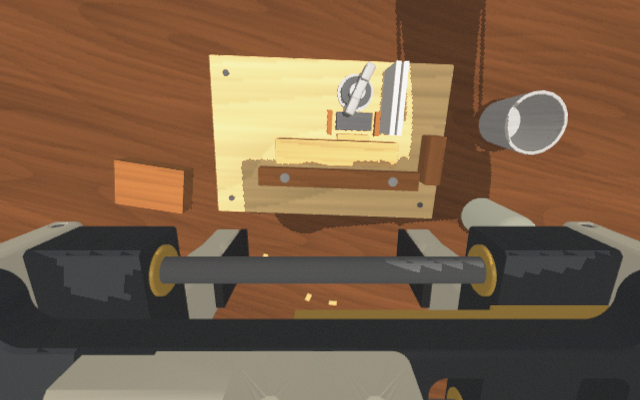

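The wrist view shows the whole jig, from (210,55) to (452,215). The knob's bar runs from about (371,66) to (347,113), the blank from (275,150) to (400,152), the stop is at (432,160), and the pegcup and glue are to the right. I zoom in for precise points.

```bash
python3 - <<'E'
import cv2
a=cv2.imread("pics/w1.png")
cv2.imwrite("pics/w1z.png",cv2.resize(a[45:225,200:460],None,fx=3,fy=3,interpolation=cv2.INTER_CUBIC))
cv2.imwrite("pics/w1k.png",cv2.resize(a[50:175,310:450],None,fx=5,fy=4.8,interpolation=cv2.INTER_CUBIC)[:600])
E
```

```text
(no output)
```

View pics/w1z.png

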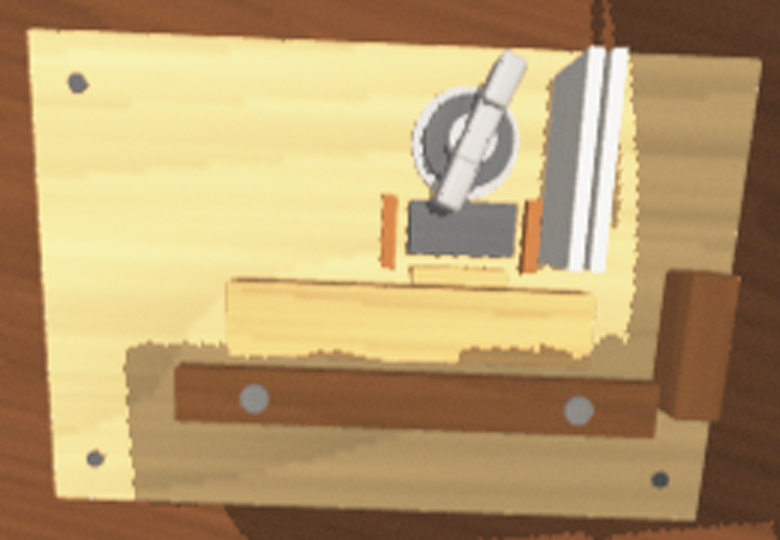

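View pics/w1k.png

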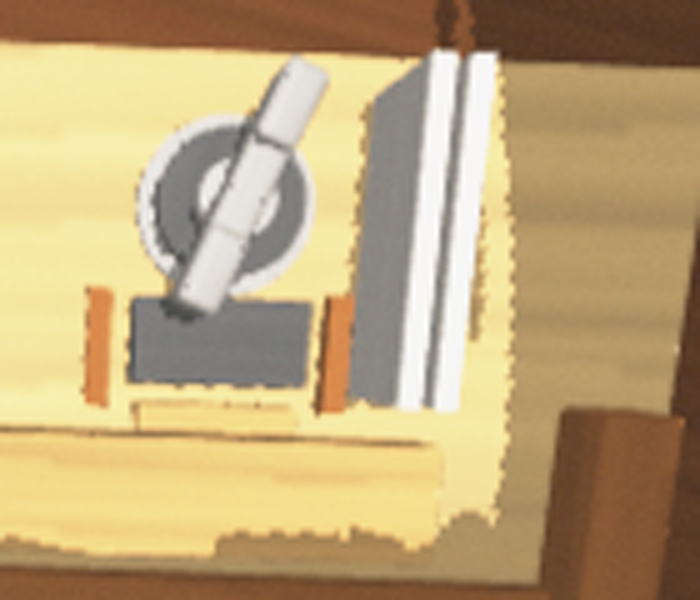

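```bash
cat >> h.py <<'E'
E
python3 - <<'E'
from h import *
import pickle
c,_=pickle.load(open("w1.pkl","rb"))
z3=lambda u,v:((u+.5)/3-.5+200,(v+.5)/3-.5+45)
k5=lambda u,v:((u+.5)/5-.5+310,(v+.5)/4.8-.5+50)
C=np.array([ray(c,*z3(*p),.018)[:2] for p in [(28,29),(760,60),(697,520),(56,497)]])
print(C.round(4)); ctr=C.mean(0)
M=np.array([[-.1,-.15],[-.1,.15],[.1,.15],[.1,-.15]])
d=C-ctr; a=np.arctan2((M[:,0]*d[:,1]-M[:,1]*d[:,0]).sum(),(M*d).sum());print("ctr",ctr,"yaw",np.degrees(a),"scale",np.linalg.norm(d)/np.linalg.norm(M))
Rj=np.array([[np.cos(a),-np.sin(a)],[np.sin(a),np.cos(a)]])
J=lambda p:(p[:2]-ctr)@Rj
for n,p,z in [("blank",(228,280),.046),("blank",(593,293),.046),("blank",(593,358),.046),("blank",(230,354),.046),("padfront",(410,284),.032),("padfront",(507,288),.032),("fence",(175,365),.033),("fence",(657,380),.033),("jaw",(410,202),.034),("jaw",(516,204),.034),("jaw",(408,254),.034),("jaw",(514,257),.034),("fenceback",(175,420),.033),("guidetop",(592,48),.078),("guidetop",(572,270),.078)]:
    w=ray(c,*z3(*p),z);print(n,w.round(4),J(w).round(4))
for n,p,z in [("tipfar",(311,64),.077),("tipnear",(194,298),.077),("farL",(268,128),.077),("nearL",(210,225),.077),("basecirc",(226,208),.02),("mid",(252,181),.077)]:
    w=ray(c,*k5(*p),z);print(n,w.round(4),J(w).round(4))
np.savez("jig.npz",ctr=ctr,a=a)
for nm,q,z in [("glue",(497,211),.0)]: print(nm,J(ray(CAM["scene"],180+543/3.3,120+215/3.3,0)),J(ray(CAM["scene"],180+398/3.3,120+185/3.3,0)),ray(CAM["scene"],180+543/3.3,120+215/3.3,0),ray(CAM["scene"],180+398/3.3,120+185/3.3,0))
E
```

```text
[[ 0.4647 -0.169 ]
 [ 0.4005  0.1205]
 [ 0.5932  0.1654]
 [ 0.6581 -0.126 ]]
ctr [ 0.52911749 -0.00226724] yaw 12.618307411828091 scale 0.9912509464406541
blank [ 0.5383 -0.0661  0.046 ] [-0.005  -0.0643]
blank [0.5059 0.0774 0.046 ] [-0.0052  0.0828]
blank [0.5309 0.0858 0.046 ] [0.021  0.0856]
blank [ 0.5673 -0.059   0.046 ] [ 0.0249 -0.0637]
padfront [0.5221 0.0059 0.032 ] [-0.0051  0.0095]
padfront [0.5133 0.0456 0.032 ] [-0.005   0.0502]
fence [ 0.5803 -0.0822  0.033 ] [ 0.0325 -0.0892]
fence [0.5341 0.1192 0.033 ] [0.0314 0.1175]
jaw [ 0.4904 -0.0029  0.034 ] [-0.0379  0.0078]
jaw [0.4802 0.0389 0.034 ] [-0.0387  0.0509]
jaw [0.5104 0.0018 0.034 ] [-0.0173  0.008 ]
jaw [0.5005 0.0444 0.034 ] [-0.0178  0.0518]
fenceback [ 0.604  -0.0774  0.033 ] [ 0.0566 -0.0897]
guidetop [0.4271 0.042  0.078 ] [-0.0899  0.0655]
guidetop [0.4995 0.0588 0.078 ] [-0.0155  0.066 ]
tipfar [0.4355 0.0178 0.077 ] [-0.087  0.04 ]
tipnear [0.488  0.0078 0.077 ] [-0.0379  0.0188]
farL [0.45   0.0129 0.077 ] [-0.0739  0.0321]
nearL [0.4722 0.0068 0.077 ] [-0.0535  0.0213]
basecirc [0.4623 0.0138 0.02  ] [-0.0617  0.0303]
mid [0.4612 0.0128 0.077 ] [-0.063   0.0295]
glue [0.09996378 0.21339227] [-0.02908546  0.21204795] [0.58005023 0.22780856 0.        ] [0.45441159 0.19830525 0.        ]
```

Measurements agree with the given sizes: jig width (scale 0.991), the guide 35 mm from the knob, and the jaw at y=30 mm. The knob axis is at jig (-62,30), the blank's near end at y≈-64 mm with its centre at x≈10 mm, and the fence face at x≈32 mm. The blank needs about 36 mm of travel. I go behind its near end with the fingers shut.

```bash
python3 -m pendant '[[[0,0,0,0,2.1,0,0],[-0.75,0,-2.6,0,0,0,0],[-0.75,0,-2.6,0,0,0,0],[-0.75,0,-2.6,0,0,0,0],[-0.75,0,-2.6,0,0,0,0],[0,3.5,0,0,0,0,0],[0,3.5,0,0,0,0,0],[0,3.5,0,0,0,0,0],[0,3.5,0,0,0,0,0],[0,3.5,0,0,0,0,0],[0,0,0,0,0,0,0],[0,0,0,0,0,0,0]]]'
python3 - <<'E'
from h import *
from plant import ctrl,snapshot
o=ctrl.get_obs();j=np.load("jig.npz");c,s=np.cos(j["a"]),np.sin(j["a"]);Rj=np.array([[c,-s],[s,c]])
print((o["tool_pos"][:2]-j["ctr"])@Rj,o["tool_pos"],o["orientation"],o["moment"].round(3),o["opening"])
s=snapshot("side");cv2.imwrite("pics/s1.png",cv2.resize(s["image"][100:300,220:450,::-1],None,fx=3,fy=3))
E
```

```text
clock: 4.23
tool_pos: [0.5609, -0.1099, 0.0708]
orientation: [-90.0, 0.2, 12.5]
force: [0.6, 0.5, 0.8]
opening: 0.0132
[ 0.00752754 -0.11193609] [ 0.56091622 -0.10985531  0.0708379 ] [-89.99975956   0.21782021  12.5281219 ] [-0.018 -0.056 -0.023] 0.013248896997238926
```

View pics/s1.png

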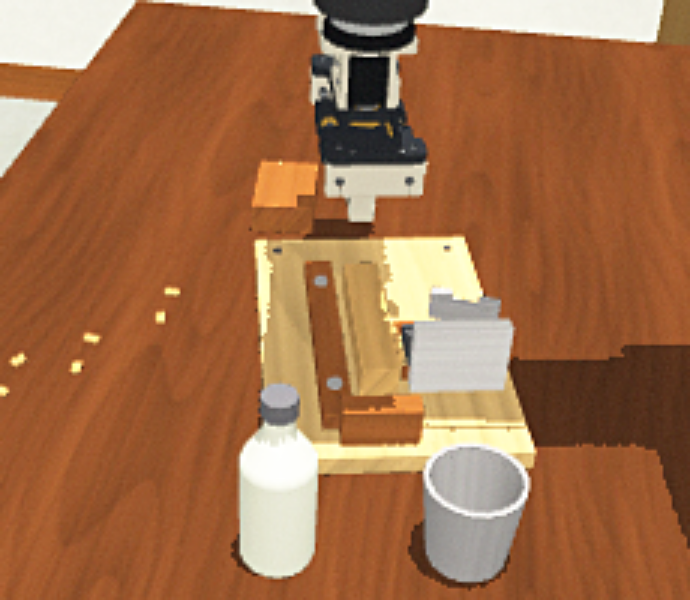

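The shut fingers stand over the near end of the jig, clear of the blank, with the offcut untouched. I lower to about 28 mm.

```bash
python3 -m pendant '[[[0.25,2.2,0,0,0,0,0],[0,2.1,0,0,0,0,0],[0,0,0,0,0,0,0],[0,0,1,0,0,0,0],[0,0,0,0,0,0,0]]]'
python3 - <<'E'
from h import *
from plant import ctrl,snapshot
o=ctrl.get_obs();j=np.load("jig.npz");c,s=np.cos(j["a"]),np.sin(j["a"]);Rj=np.array([[c,-s],[s,c]])
print((o["tool_pos"][:2]-j["ctr"])@Rj,o["tool_pos"],o["orientation"],o["moment"].round(3),o["opening"])
s=snapshot("scene");cv2.imwrite("pics/s2.png",cv2.resize(s["image"][120:300,180:380,::-1],None,fx=3.3,fy=3.3))
E
```

```text
clock: 4.7
tool_pos: [0.5636, -0.0979, 0.0311]
orientation: [-90.0, -0.2, 12.6]
force: [-0.8, -0.3, -0.3]
opening: 0.0007
[ 0.0128083  -0.10082847] [ 0.56364292 -0.09786236  0.03107526] [-90.02739222  -0.17205925  12.5811594 ] [ 0.047  0.025 -0.016] 0.0006602293395426416
```

View pics/s2.png

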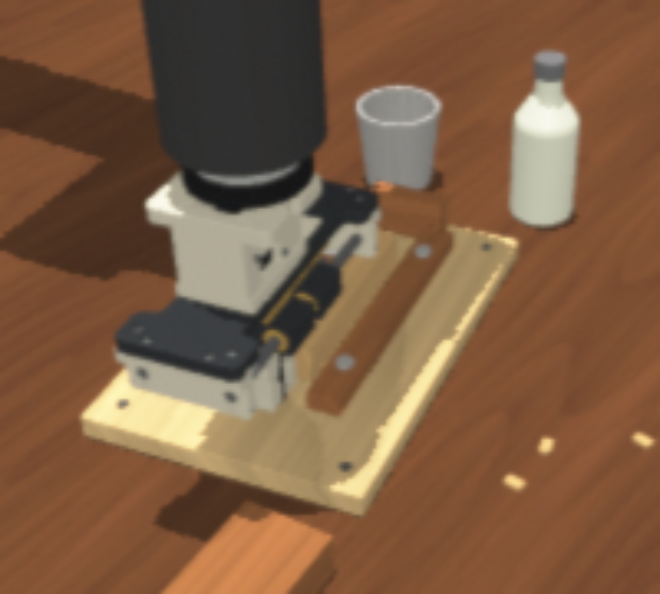

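```bash
python3 -m pendant '[[[-0.1,0,0.5,0,0,0,0],[0,0,0.5,0,0,0,0],[0,0,0.5,0,0,0,0],[0,0,0.4,0,0,0,0],[0,0,0.4,0,0,0,0],[0,0,0.4,0,0,0,0],[0,0,0.4,0,0,0,0],[0,0,0,0,0,0,0]]]'
python3 - <<'E'
from h import *
from plant import ctrl,snapshot,silhouettes
o=ctrl.get_obs();j=np.load("jig.npz");c,s=np.cos(j["a"]),np.sin(j["a"]);Rj=np.array([[c,-s],[s,c]])
print((o["tool_pos"][:2]-j["ctr"])@Rj,o["tool_pos"],o["orientation"],o["moment"].round(3),o["opening"])
s=snapshot("side");cv2.imwrite("pics/s3.png",cv2.resize(s["image"][160:280,270:420,::-1],None,fx=5,fy=5,interpolation=cv2.INTER_CUBIC))
E
```

```text
clock: 5.42
tool_pos: [0.5545, -0.0682, 0.0285]
orientation: [-90.0, 0.0, 12.6]
force: [-0.1, -0.2, -0.6]
opening: 0.0008
[ 0.01037135 -0.06984491] [ 0.55449632 -0.06815951  0.0285181 ] [-8.99957646e+01  8.12861313e-03  1.25804303e+01] [-0.059  0.007 -0.001] 0.000787628419482756
```

View pics/s3.png

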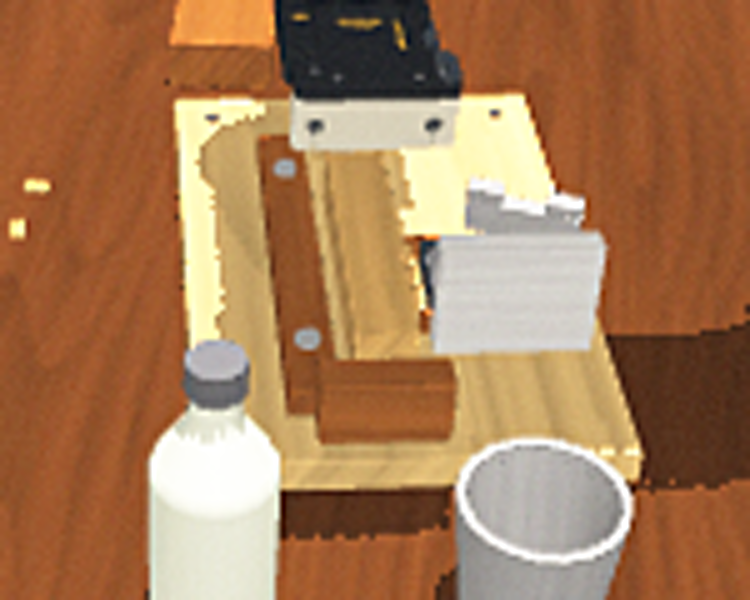

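```bash
python3 -m pendant '[[[0,0,0.2,0,0,0,0],[0,0,0.2,0,0,0,0],[0,0,0.2,0,0,0,0],[0,0,0.2,0,0,0,0],[0,0,0,0,0,0,0]]]'
python3 - <<'E'
from h import *
from plant import ctrl,snapshot,silhouettes
s=snapshot("side");cv2.imwrite("pics/s4.png",cv2.resize(s["image"][200:260,310:370,::-1],None,fx=10,fy=10,interpolation=cv2.INTER_CUBIC))
j=np.load("jig.npz");a=float(j["a"]);c_,s_=np.cos(a),np.sin(a);Rj=np.array([[c_,-s_],[s_,c_]])
for q in [(.005,.085,.046),(.01,.12,.046),(.01,.12,.018)]:
  w=np.r_[Rj@q[:2]+j["ctr"],q[2]];print(q,(proj(CAM["side"],w)-[310,200])*10)
for r in silhouettes(s,"blank")[:2]: print(r["confidence"],r["bbox"])
E
```

```text
clock: 5.88
tool_pos: [0.5528, -0.0607, 0.0285]
orientation: [-90.0, 0.0, 12.6]
force: [-0.1, 1.6, -0.1]
opening: 0.0005
(0.005, 0.085, 0.046) [[381.67482704 228.37369953]]
(0.01, 0.12, 0.046) [[378.72554191 327.33862693]]
(0.01, 0.12, 0.018) [[370.48246879 421.86664819]]
0.77 [333.4, 189.8, 21.7, 43.1]
```

View pics/s4.png

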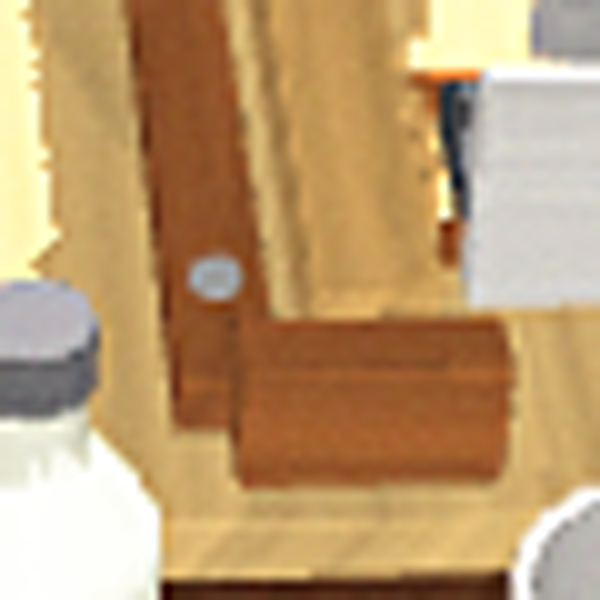

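The blank's top far edge is at v≈288 in the crop, and it should be at 327 when home, so about 14 mm remain.

```bash
python3 -m pendant '[[[0,0,0.2,0,0,0,0],[0,0,0.2,0,0,0,0],[0,0,0.2,0,0,0,0],[0,0,0.2,0,0,0,0],[0,0,0.1,0,0,0,0],[0,0,0.1,0,0,0,0]]]'
python3 -m pendant '[[[0,0,0.1,0,0,0,0]]]'
python3 - <<'E'
from h import *
from plant import ctrl,snapshot,silhouettes
s=snapshot("side");cv2.imwrite("pics/s5.png",cv2.resize(s["image"][200:260,310:370,::-1],None,fx=10,fy=10,interpolation=cv2.INTER_CUBIC))
E
```

```text
clock: 6.48
tool_pos: [0.5507, -0.051, 0.0286]
orientation: [-90.0, 0.0, 12.6]
force: [-0.5, -1.0, -0.0]
opening: 0.0004
clock: 6.57
tool_pos: [0.5505, -0.0501, 0.0286]
orientation: [-90.0, 0.0, 12.6]
force: [0.4, -1.2, -0.5]
opening: 0.0003
```

View pics/s5.png

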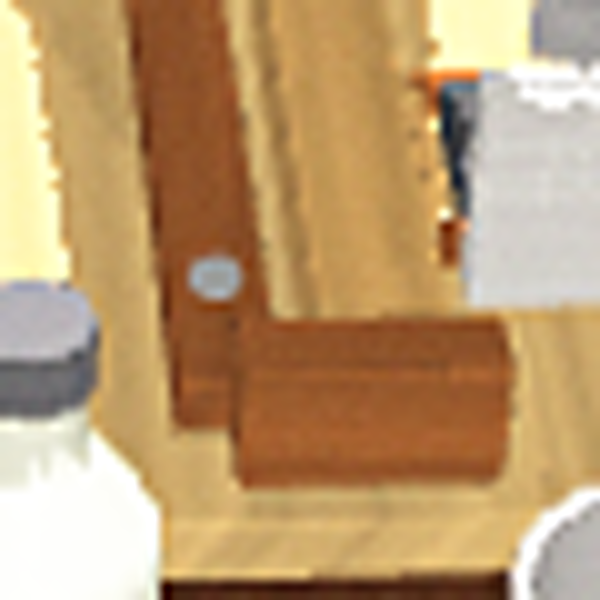

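The blank's end is nearly at the stop, about 3 mm away. I use fine steps while watching the force.

```bash
python3 -m pendant '[[[0,0,0.07,0,0,0,0]]]'; python3 -m pendant '[[[0,0,0.07,0,0,0,0]]]' | grep -E "tool|force"
```

```text
clock: 6.7
tool_pos: [0.5504, -0.0495, 0.0286]
orientation: [-90.0, -0.0, 12.6]
force: [0.5, 0.2, -0.7]
opening: 0.0003
tool_pos: [0.5502, -0.0489, 0.0286]
force: [0.1, -0.6, -0.3]
```

```bash
python3 -m pendant '[[[0,0,0.05,0,0,0,0]]]' | grep -E "tool|force"; python3 -m pendant '[[[0,0,0.05,0,0,0,0]]]' | grep -E "tool|force"
```

```text
tool_pos: [0.5501, -0.0484, 0.0286]
force: [-0.2, 0.1, -0.7]
tool_pos: [0.55, -0.0479, 0.0286]
force: [-0.1, -1.3, 0.2]
```

```bash
for i in 1; do :; done; python3 -m pendant '[[[0,0,0.05,0,0,0,0]]]' | grep -E "tool|force"; python3 -m pendant '[[[0,0,0.05,0,0,0,0]]]' | grep -E "tool|force"
```

```text
tool_pos: [0.5499, -0.0474, 0.0286]
force: [0.2, -0.5, -0.3]
tool_pos: [0.5498, -0.0469, 0.0286]
force: [0.2, -0.2, -0.1]
```

```bash
python3 - <<'E'
from h import *
from plant import ctrl,snapshot,silhouettes
s=snapshot("side");cv2.imwrite("pics/s6.png",cv2.resize(s["image"][200:260,310:370,::-1],None,fx=10,fy=10,interpolation=cv2.INTER_CUBIC))
E
```

```text
(no output)
```

View pics/s6.png

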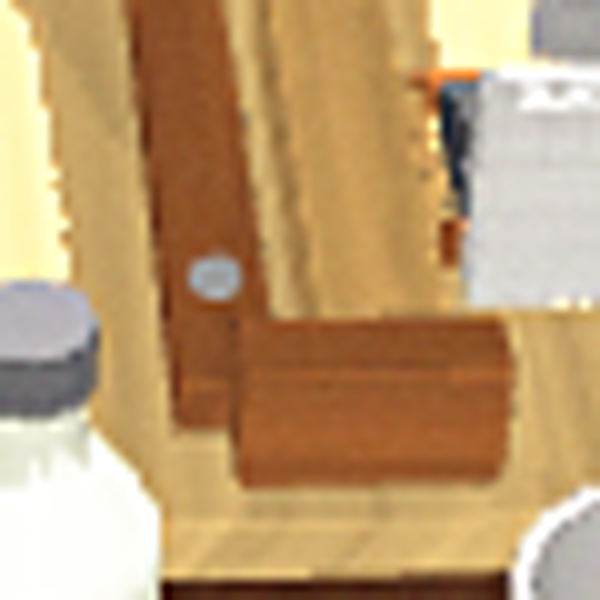

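No force yet. The blank's top edge is now hidden behind the stop's top, so contact must be near.

```bash
python3 -m pendant '[[[0,0,0.05,0,0,0,0]]]' | grep -E "tool|force"; python3 -m pendant '[[[0,0,0.05,0,0,0,0]]]' | grep -E "tool|force"
```

```text
tool_pos: [0.5497, -0.0464, 0.0286]
force: [0.2, -1.0, 0.9]
tool_pos: [0.5495, -0.0459, 0.0286]
force: [-0.3, -0.4, -0.7]
```

```bash
python3 -m pendant '[[[0,0,0.05,0,0,0,0]]]' | grep -E "tool|force"; python3 -m pendant '[[[0,0,0.05,0,0,0,0]]]' | grep -E "tool|force"
```

```text
tool_pos: [0.5494, -0.0454, 0.0286]
force: [-0.6, 0.5, 0.0]
tool_pos: [0.5493, -0.0449, 0.0286]
force: [-0.0, -0.2, -0.0]
```

```bash
python3 -m pendant '[[[0,0,0.05,0,0,0,0]]]' | grep -E "tool|force"
```

```text
tool_pos: [0.5494, -0.0448, 0.0286]
force: [1.6, -6.5, 0.3]
```

Contact: -6.5 N along jig y, as expected. I back off, rise and look.

```bash
python3 -m pendant '[[[0,0,0,0,0,0,0],[0,0,-0.05,0,0,0,0],[0,0,-0.3,0,0,0,0],[0,0,-1,0,0,0,0],[0,-3,-1,0,0,0,0],[0,-3.5,0,0,0,0,0],[0,-3.5,0,0,0,0,0],[0,-3,0,0,0,0,0.23],[0.5,-3,2,0,0,0,0.23],[0.5,-3,2,0,0,0,0.23],[0,0,2,0,0,0,0.23],[0,0,0,0,0,0,0.23]]]'
python3 - <<'E'
from h import *
from plant import ctrl,snapshot,silhouettes
s=snapshot("wrist");o=ctrl.get_obs();cv2.imwrite("pics/w2.png",cv2.resize(s["image"][30:210,200:460,::-1],None,fx=3,fy=3,interpolation=cv2.INTER_CUBIC))
import pickle;pickle.dump((wristcam(s,o),0),open("w2.pkl","wb"))
E
```

```text
clock: 8.58
tool_pos: [0.552, -0.0047, 0.2211]
orientation: [-89.9, -0.3, 12.6]
force: [-0.3, -0.1, -0.9]
opening: 0.0195
```

View pics/w2.png

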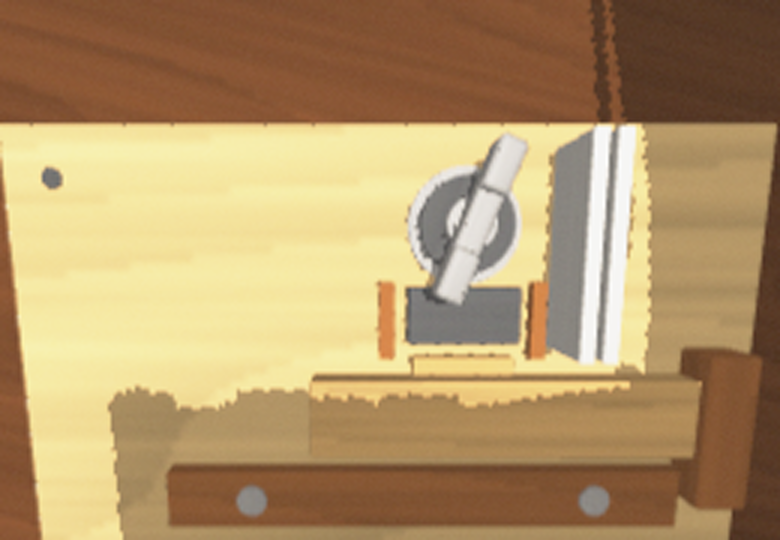

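The blank's end is at the stop (697,415), straight along the fence, and the knob and jaw are unchanged. I re-measure from this view.

```bash
python3 - <<'E'
from h import *
import pickle
c,_=pickle.load(open("w2.pkl","rb"));j=np.load("jig.npz");a=float(j["a"]);Rj=np.array([[np.cos(a),-np.sin(a)],[np.sin(a),np.cos(a)]])
J=lambda p:(p[:2]-j["ctr"])@Rj
z3=lambda u,v:((u+.5)/3-.5+200,(v+.5)/3-.5+30)
for n,p,z in [("blank",(311,378),.046),("blank",(699,380),.046),("blank",(693,457),.046),("blank",(309,455),.046),("pad",(414,375),.033),("pad",(514,376),.033),("fence",(170,466),.033),("fence",(673,470),.033),("tipfar",(512,141),.077),("tipnear",(450,296),.077),("base",(465,225),.02),("guide",(597,125),.078),("guide",(582,362),.078),("stopfacebot",(672,425),.052),("stopT",(700,350),.052)]:
    w=ray(c,*z3(*p),z);print(n,w.round(4),J(w).round(4))
from plant import ctrl
print(ctrl.get_obs()["joint_pos"])
E
```

```text
blank [ 0.5283 -0.0333  0.046 ] [-0.0076 -0.0301]
blank [0.4971 0.1103 0.046 ] [-0.0067  0.1169]
blank [0.526  0.1175 0.046 ] [0.0231 0.1176]
blank [ 0.5576 -0.028   0.046 ] [ 0.0222 -0.0314]
pad [0.5202 0.0056 0.033 ] [-0.007   0.0096]
pad [0.512 0.044 0.033] [-0.0066  0.0489]
fence [ 0.5773 -0.0822  0.033 ] [ 0.0295 -0.0885]
fence [0.5347 0.1168 0.033 ] [0.0314 0.115 ]
tipfar [0.4359 0.0153 0.077 ] [-0.0872  0.0376]
tipnear [0.487  0.0077 0.077 ] [-0.039   0.0189]
base [0.4606 0.0125 0.02  ] [-0.0636  0.0294]
guide [0.4256 0.0403 0.078 ] [-0.0917  0.0641]
guide [0.4984 0.0567 0.078 ] [-0.0171  0.0643]
stopfacebot [0.5152 0.1033 0.052 ] [0.0094 0.1061]
stopT [0.4862 0.1048 0.052 ] [-0.0185  0.1138]
[ 1.97371683e+01  9.13448181e+00 -1.57240620e+01 -2.74502721e-02
 -6.50024849e+01 -9.70794004e+01]
```

The finger half-thickness came out at 16 mm, so the guide clearance is comfortable. The knob axis is at world (0.462, 0.0125) and the bar yaw about -9.7°. I grip at yaw 170.3°, so the wrist has its range for clockwise turning.

```bash
python3 -m pendant '[[[-2.8,0,1.22,0,0,0,0.2],[-2.8,0,1.22,0,0,0,0.2],[-2.8,0,1.22,0,0,0,0.2],[0,0,0,0,-7.1,0,0.2],[0,0,0,0,-7.1,0,0.2],[0,0,0,0,-7.1,0,0.2],[0,0,0,0,-7.1,0,0.2],[0,0,0,0,-7.1,0,0.2],[0,0,0,0,-7.1,0,0.2],[0,0,0,0,-7.1,0,0.2],[0,0,0,0,-7.1,0,0.2],[0,0,0,0,-7.1,0,0.2]]]'
python3 -m pendant '[[[0,0,0,0,-7.1,0,0.2],[0,0,0,0,-7.1,0,0.2],[0,0,0,0,-7.1,0,0.2],[0,0,0,0,-7.1,0,0.2],[0,0,0,0,-7.1,0,0.2],[0,0,0,0,-7.1,0,0.2],[0,0,0,0,-7.1,0,0.2],[0,0,0,0,-7.1,0,0.2],[0,0,0,0,-7.1,0,0.2],[0,0,0,0,-7.1,0,0.2],[0,0,0,0,-7.1,0,0.2],[0,0,0,0,-7.1,0,0.2]]]'
python3 -m pendant '[[[0,0,0,0,-1.5,0,0.2],[0,0,0,0,0,0,0.2],[0,0,0,0,0,0,0.2]]]'
python3 -c "
from plant import ctrl;o=ctrl.get_obs();print(o['tool_pos'],o['orientation'],o['joint_pos'].round(1),o['moment'])"
```

```text
clock: 9.63
tool_pos: [0.4609, 0.0099, 0.218]
orientation: [-89.9, 0.0, 76.8]
force: [-0.5, 0.4, -0.9]
opening: 0.0177
clock: 10.63
tool_pos: [0.4609, 0.0098, 0.218]
orientation: [-90.0, -0.1, 162.0]
force: [0.6, -1.1, -0.1]
opening: 0.0174
clock: 10.88
tool_pos: [0.4609, 0.0101, 0.2181]
orientation: [-90.0, -0.0, 163.0]
force: [0.2, 0.2, -0.1]
opening: 0.0177
[0.46092115 0.0100888  0.21814872] [-8.9964903e+01 -4.7716227e-02  1.6303413e+02] [ 25.8   0.3 -25.8  -0.  -63.9  47.2] [-0.08378223  0.14663755  0.01681232]
```

```bash
python3 -m pendant '[[[0,0,0,0,-7.1,0,0.2],[-0.06,3,-0.25,0,0,0,0.2],[0,3.2,0,0,0,0,0.2],[0,3,0,0,0,0,0.2],[0,0,0,0,0,0,0.2],[0,0,0,0,0,0,0.2]]]'
python3 - <<'E'
from h import *
from plant import ctrl,snapshot,silhouettes
o=ctrl.get_obs();print(o['tool_pos'],o['orientation'],o["moment"])
s=snapshot("wrist");cv2.imwrite("pics/w3.png",s["image"][:,:,::-1])
c=wristcam(s,o);j=np.load("jig.npz");a=float(j["a"]);Rj=np.array([[np.cos(a),-np.sin(a)],[np.sin(a),np.cos(a)]])
for r in silhouettes(s,"wing_grip")[:1]: print(r["bbox"],r["confidence"])
print("expected axis top",proj(c,[.4616,.0125,.07]),"tips",proj(c,[[.4359,.0153,.077],[.487,.0077,.077]]))
import pickle;pickle.dump((c,0),open("w3.pkl","wb"))
for n in("scene","side"):
    s=snapshot(n);u=(180,120) if n=="scene" else (330,170)
    f=s["image"][u[1]:u[1]+120,u[0]:u[0]+140,::-1] if n=="scene" else s["image"][u[1]:u[1]+80,u[0]:u[0]+90,::-1]
    cv2.imwrite(f"pics/{n}3.png",cv2.resize(f,None,fx=5,fy=5,interpolation=cv2.INTER_CUBIC))
E
```

```text
clock: 11.38
tool_pos: [0.4613, 0.0124, 0.1259]
orientation: [-89.9, -0.2, 170.2]
force: [0.5, 0.3, 0.6]
opening: 0.0173
[0.46132624 0.01236334 0.125908  ] [-89.85699963  -0.17125673 170.20031994] [-0.02428804  0.08712996  0.01358305]
expected axis top [[322.08477875 214.45069075]] tips [[324.23849457 248.98916456]
 [322.60272888 183.83550084]]
```

View pics/w3.png

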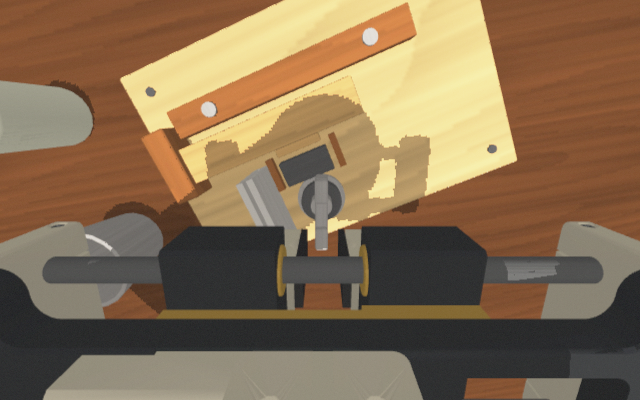

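View pics/scene3.png

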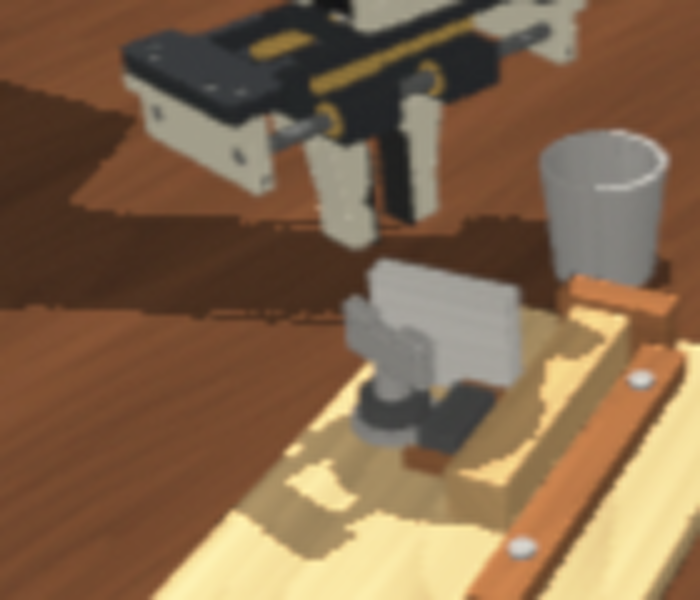

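View pics/side3.png

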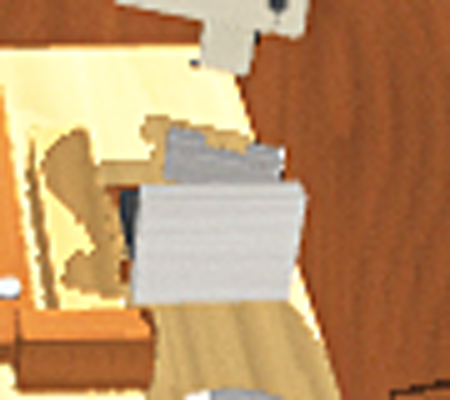

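The wrist view shows the bar upright at column ≈321 (rows 180–250), centred between the fingers (midpoint ≈322) and aligned with them. I descend to grip height.

```bash
python3 -m pendant '[[[0,2,0,0,0,0,0.2],[0,2,0,0,0,0,0.2],[0,1,0,0,0,0,0.2],[0,1,0,0,0,0,0.2],[0,0,0,0,0,0,0.2]]]'
python3 -m pendant '[[[0,1,0,0,0,0,0.2],[0,1.1,0,0,0,0,0.2],[0,0,0,0,0,0,0.2]]]'
```

```text
clock: 12.0
tool_pos: [0.4619, 0.0131, 0.0662]
orientation: [-90.0, -0.0, 170.2]
force: [-0.8, 1.1, 0.9]
opening: 0.0175
clock: 12.25
tool_pos: [0.4625, 0.0132, 0.0457]
orientation: [-90.0, 0.0, 170.3]
force: [0.7, -0.4, -2.8]
opening: 0.0174
```

```bash
python3 - <<'E'
from h import *
from plant import ctrl,snapshot,silhouettes
o=ctrl.get_obs();print(o['tool_pos'],o['orientation'],o["moment"])
s=snapshot("scene");f=s["image"][110:230,200:340,::-1]
cv2.imwrite("pics/scene4.png",cv2.resize(f,None,fx=5,fy=5,interpolation=cv2.INTER_CUBIC))
E
```

```text
[0.46252074 0.01315121 0.04573411] [-9.00071255e+01  2.84777483e-02  1.70253115e+02] [-0.20404221 -0.03877984  0.02283682]
```

View pics/scene4.png

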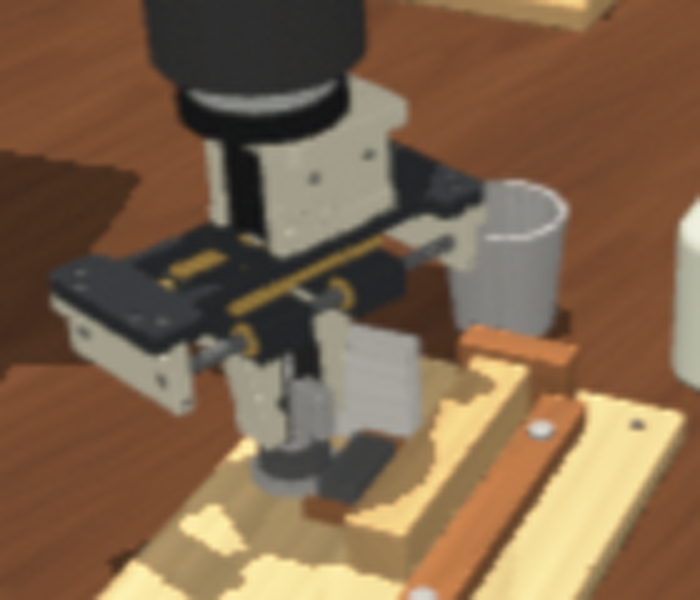

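The fingers straddle the bar and are clear of the guide. I close.

```bash
python3 -m pendant '[[[0,0,0,0,0,0,0],[0,0,0,0,0,0,0],[0,0,0,0,0,0,0],[0,0,0,0,0,0,0],[0,0,0,0,0,0,0]]]'
python3 -c "
from plant import ctrl;o=ctrl.get_obs();print(o['tool_pos'],o['orientation'],o['moment'].round(3),o['force'].round(2))"
```

```text
clock: 12.72
tool_pos: [0.4624, 0.0132, 0.0461]
orientation: [-90.0, 0.0, 170.3]
force: [0.0, -2.9, -0.9]
opening: 0.0155
[0.46240244 0.01318791 0.04607791] [-9.00167742e+01  3.63230469e-02  1.70263357e+02] [-0.763  0.001 -0.032] [ 0.01 -2.93 -0.94]
```

```bash
python3 -m pendant '[[[0,0,0,0,0,0,0],[0,0,0,0,0,0,0],[0,0,0,0,0,0,0],[0,0,0,0,0,0,0]]]'
python3 - <<'E'
from h import *
from plant import ctrl,snapshot
o=ctrl.get_obs();print(o['tool_pos'],o['orientation'],o["moment"].round(3),o["force"],o["opening"])
s=snapshot("wrist");cv2.imwrite("pics/w5.png",cv2.resize(s["image"][120:330,200:440,::-1],None,fx=2.8,fy=2.8,interpolation=cv2.INTER_CUBIC))
E
```

```text
clock: 13.05
tool_pos: [0.4624, 0.0132, 0.0459]
orientation: [-90.0, 0.0, 170.3]
force: [-1.0, -1.7, 3.8]
opening: 0.0157
[0.46239749 0.01318994 0.04593979] [-9.00083588e+01  3.00356107e-02  1.70270607e+02] [-0.846  0.343 -0.004] [-1.02220846 -1.73607019  3.82938417] 0.015695997714480287
```

View pics/w5.png

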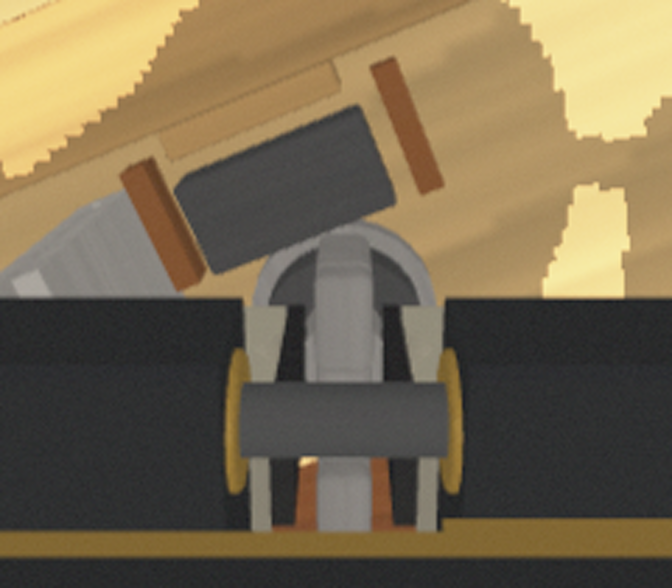

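The fingers stopped at 15.7 mm, with gaps visible on both sides of the bar. The tips (z≈46 mm) are pinching the boss under the bar rather than the bar itself. I open, rise 8 mm and close again.

```bash
python3 -m pendant '[[[0,0,0,0,0,0,0.2],[0,0,0,0,0,0,0.2],[0,-0.8,0,0,0,0,0.2],[0,0,0,0,0,0,0.2],[0,0,0,0,0,0,0],[0,0,0,0,0,0,0],[0,0,0,0,0,0,0],[0,0,0,0,0,0,0],[0,0,0,0,0,0,0]]]'
python3 - <<'E'
from h import *
from plant import ctrl,snapshot
o=ctrl.get_obs();print(o['tool_pos'],o['orientation'],o["moment"].round(3),o["force"],o["opening"])
s=snapshot("wrist");cv2.imwrite("pics/w6.png",cv2.resize(s["image"][120:330,200:440,::-1],None,fx=2.8,fy=2.8,interpolation=cv2.INTER_CUBIC))
E
```

```text
clock: 13.85
tool_pos: [0.4622, 0.0132, 0.0536]
orientation: [-90.0, 0.0, 170.3]
force: [-0.2, 0.2, 4.4]
opening: 0.0097
[0.46216335 0.01315999 0.05364154] [-9.00005577e+01  4.48518302e-03  1.70263063e+02] [-0.051  0.438  0.022] [-0.17311012  0.20161589  4.38368532] 0.009666855728301334
```

View pics/w6.png

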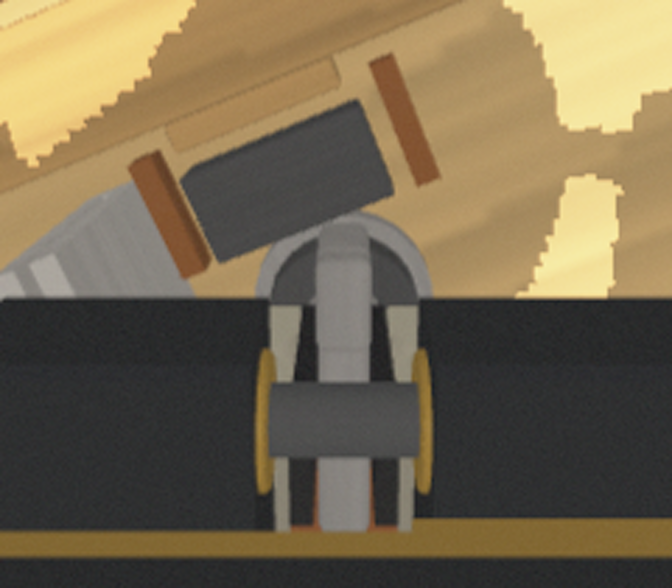

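Opening 9.7 mm: the bar itself is gripped. I turn clockwise, watching the moment about the vertical axis.

```bash
cat > m.py <<'E'
from plant import ctrl;o=ctrl.get_obs();print("yaw %.2f"%o['orientation'][2],"rp",o['orientation'][:2].round(2),o['tool_pos'].round(4),"M",o['moment'].round(3),"F",o['force'].round(1),round(o['opening'],4))
E
python3 -m pendant '[[[0,0,0,0,2,0,0],[0,0,0,0,3,0,0],[0,0,0,0,4,0,0],[0,0,0,0,4,0,0]]]' >/dev/null; python3 m.py
python3 -m pendant '[[[0,0,0,0,4,0,0],[0,0,0,0,4,0,0],[0,0,0,0,4,0,0]]]' >/dev/null; python3 m.py
python3 -m pendant '[[[0,0,0,0,4,0,0],[0,0,0,0,4,0,0],[0,0,0,0,4,0,0]]]' >/dev/null; python3 m.py
```

```text
yaw 157.10 rp [-89.98   0.  ] [0.4621 0.013  0.0536] M [-0.515  0.443  0.209] F [ 0.3 -0.8  4.2] 0.0098
yaw 145.09 rp [-89.96   0.  ] [0.462  0.0129 0.0536] M [-0.769  0.479  0.236] F [-0.4 -1.9  4.6] 0.01
yaw 133.09 rp [-8.995e+01  1.000e-02] [0.4619 0.0127 0.0536] M [-0.88   0.6    0.206] F [-2.3 -2.6  4.8] 0.0098
```

The free drag reads about 0.22 N m. I go on.

```bash
python3 -m pendant '[[[0,0,0,0,4,0,0],[0,0,0,0,4,0,0],[0,0,0,0,4,0,0]]]' >/dev/null; python3 m.py
python3 -m pendant '[[[0,0,0,0,4,0,0],[0,0,0,0,4,0,0]]]' >/dev/null; python3 m.py
python3 -m pendant '[[[0,0,0,0,4,0,0],[0,0,0,0,4,0,0]]]' >/dev/null; python3 m.py
```

```text
yaw 121.09 rp [-8.993e+01  2.000e-02] [0.4617 0.0126 0.0536] M [-0.999  0.645  0.238] F [-2.7 -2.6  6. ] 0.0097
yaw 113.09 rp [-8.992e+01  3.000e-02] [0.4616 0.0126 0.0536] M [-0.981  0.846  0.272] F [-2.5 -3.4  6.6] 0.0098
yaw 105.08 rp [-8.992e+01  4.000e-02] [0.4615 0.0125 0.0536] M [-0.936  1.045  0.253] F [-2.5 -2.2  6.4] 0.0097
```

```bash
python3 -m pendant '[[[0,0,0,0,4,0,0],[0,0,0,0,4,0,0]]]' >/dev/null; python3 m.py
python3 -m pendant '[[[0,0,0,0,4,0,0]]]' >/dev/null; python3 m.py
python3 -m pendant '[[[0,0,0,0,4,0,0]]]' >/dev/null; python3 m.py
```

```text
yaw 97.08 rp [-8.992e+01  5.000e-02] [0.4614 0.0125 0.0536] M [-0.912  1.18   0.226] F [-2.2 -2.3  7.4] 0.0098
yaw 93.08 rp [-8.992e+01  6.000e-02] [0.4614 0.0125 0.0536] M [-0.843  1.271  0.234] F [-3.1 -2.3  8.2] 0.0098
yaw 89.08 rp [-8.991e+01  7.000e-02] [0.4613 0.0125 0.0536] M [-0.775  1.442  0.281] F [-3.2 -1.5  8. ] 0.0097
```

```bash
python3 - <<'E'
from h import *
from plant import ctrl,snapshot
o=ctrl.get_obs();s=snapshot("wrist");cv2.imwrite("pics/w7.png",s["image"][:,:,::-1])
import pickle;pickle.dump((wristcam(s,o),0),open("w7.pkl","wb"))
s=snapshot("scene");cv2.imwrite("pics/s7.png",cv2.resize(s["image"][180:260,240:340,::-1],None,fx=7,fy=7,interpolation=cv2.INTER_CUBIC))
E
```

```text
(no output)
```

View pics/w7.png

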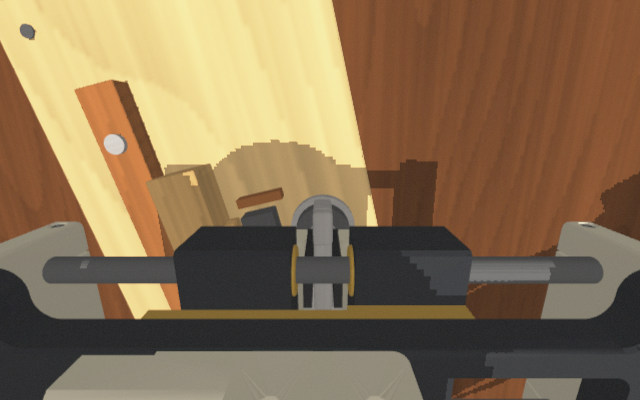

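View pics/s7.png

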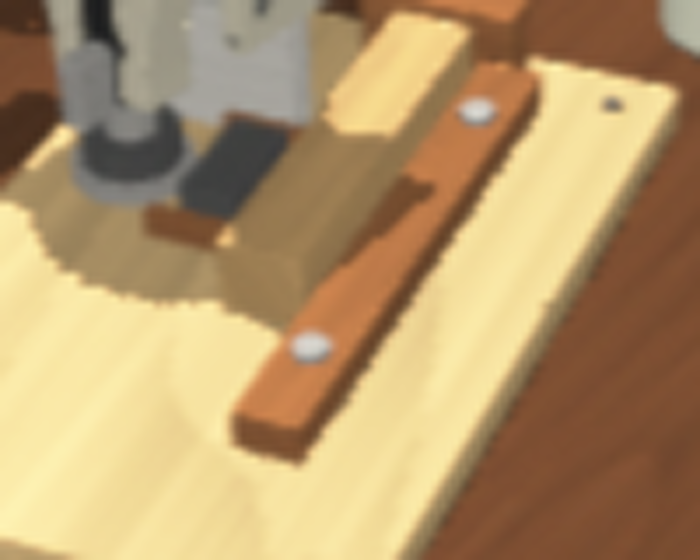

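The jaw has pushed the blank almost to the fence (blank edge meeting the fence at about (160,220)). I continue in small turns, one reading each.

```bash
python3 -m pendant '[[[0,0,0,0,3,0,0]]]' >/dev/null; python3 m.py
python3 -m pendant '[[[0,0,0,0,3,0,0]]]' >/dev/null; python3 m.py
python3 -m pendant '[[[0,0,0,0,3,0,0]]]' >/dev/null; python3 m.py
```

```text
yaw 86.30 rp [-8.992e+01  7.000e-02] [0.4613 0.0125 0.0536] M [-0.625  1.445  0.26 ] F [-4.6 -1.9  8.9] 0.0094
yaw 83.15 rp [-8.991e+01  7.000e-02] [0.4612 0.0125 0.0536] M [-0.648  1.526  0.238] F [-3.3 -1.6  7.9] 0.0098
yaw 80.13 rp [-8.991e+01  8.000e-02] [0.4612 0.0125 0.0536] M [-0.589  1.605  0.23 ] F [-4.7 -1.7  9. ] 0.0098
```

```bash
python3 -m pendant '[[[0,0,0,0,3,0,0]]]' >/dev/null; python3 m.py
python3 -m pendant '[[[0,0,0,0,3,0,0]]]' >/dev/null; python3 m.py
python3 -m pendant '[[[0,0,0,0,3,0,0]]]' >/dev/null; python3 m.py
python3 -m pendant '[[[0,0,0,0,3,0,0]]]' >/dev/null; python3 m.py
```

```text
yaw 77.13 rp [-8.991e+01  8.000e-02] [0.4611 0.0125 0.0536] M [-0.571  1.667  0.184] F [-4.6 -1.4  8.7] 0.0099
yaw 74.13 rp [-89.92   0.09] [0.4611 0.0125 0.0536] M [-0.45   1.812  0.201] F [-3.9 -2.2  8.3] 0.01
yaw 71.12 rp [-89.92   0.09] [0.4611 0.0125 0.0536] M [-0.337  1.905  0.188] F [-4.3 -0.3  9.7] 0.0098
yaw 68.12 rp [-89.92   0.09] [0.461  0.0126 0.0536] M [-0.256  1.931  0.272] F [-5.  -1.5  9.7] 0.0099
```

```bash
python3 -m pendant '[[[0,0,0,0,3,0,0]]]' >/dev/null; python3 m.py
python3 -m pendant '[[[0,0,0,0,3,0,0]]]' >/dev/null; python3 m.py
python3 -m pendant '[[[0,0,0,0,3,0,0]]]' >/dev/null; python3 m.py
```

```text
yaw 65.12 rp [-89.92   0.1 ] [0.461  0.0126 0.0536] M [-0.19   1.989  0.217] F [-5.3 -0.6  9.8] 0.0098
yaw 62.12 rp [-89.92   0.1 ] [0.4609 0.0126 0.0536] M [-0.128  2.047  0.199] F [-4.6 -0.8 10.9] 0.0093
yaw 59.12 rp [-89.93   0.11] [0.461  0.0126 0.0536] M [-0.017  2.144  0.244] F [-5.4 -0.  10.1] 0.0093
```

```bash
python3 -m pendant '[[[0,0,0,0,2,0,0]]]' >/dev/null; python3 m.py
python3 -m pendant '[[[0,0,0,0,2,0,0]]]' >/dev/null; python3 m.py
python3 -m pendant '[[[0,0,0,0,2,0,0]]]' >/dev/null; python3 m.py
python3 -m pendant '[[[0,0,0,0,2,0,0]]]' >/dev/null; python3 m.py
```

```text
yaw 57.10 rp [-89.93   0.11] [0.4609 0.0126 0.0536] M [0.054 2.249 0.185] F [-6.9  0.4 10.1] 0.0098
yaw 55.16 rp [-89.93   0.12] [0.4609 0.0126 0.0536] M [0.092 2.317 0.23 ] F [-5.8  0.3 10.5] 0.0099
yaw 53.17 rp [-89.93   0.12] [0.4608 0.0126 0.0536] M [0.132 2.304 0.215] F [-6.2  1.4 10.2] 0.0096
yaw 51.16 rp [-89.93   0.12] [0.4608 0.0126 0.0536] M [0.203 2.312 0.206] F [-6.2 -0.1 11.4] 0.0095
```

```bash
python3 - <<'E'
from h import *
from plant import ctrl,snapshot
s=snapshot("wrist");cv2.imwrite("pics/w8.png",s["image"][100:300,100:420,::-1].repeat(2,0).repeat(2,1))
s=snapshot("scene");cv2.imwrite("pics/s8.png",cv2.resize(s["image"][180:260,240:340,::-1],None,fx=7,fy=7,interpolation=cv2.INTER_CUBIC))
E
```

```text
(no output)
```

View pics/w8.png

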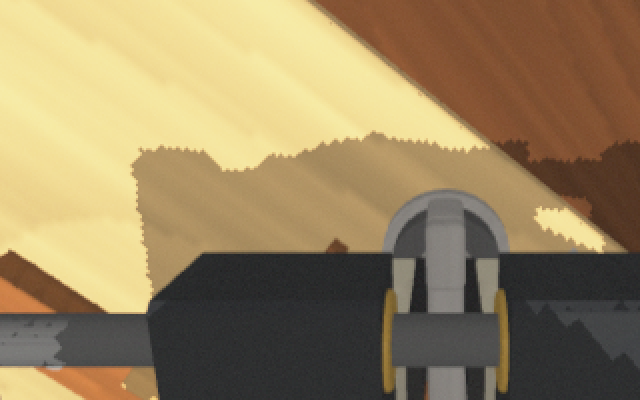

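View pics/s8.png

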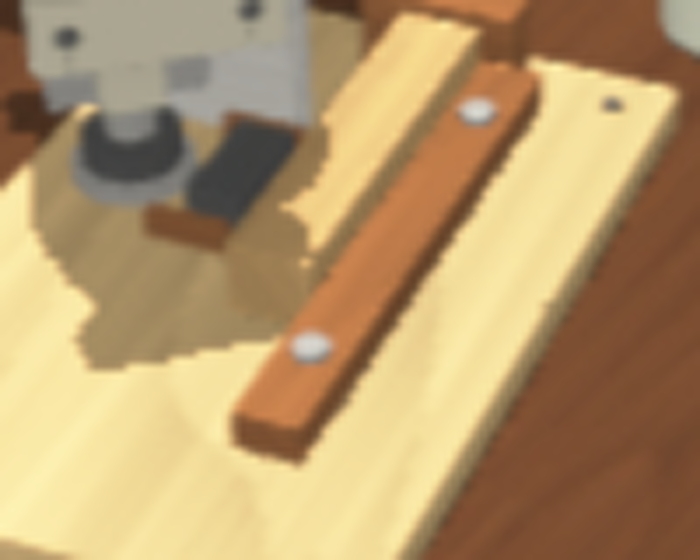

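```bash
python3 - <<'E'
from h import *
j=np.load("jig.npz");a=float(j["a"]);Rj=np.array([[np.cos(a),-np.sin(a)],[np.sin(a),np.cos(a)]])
for (u,v,z) in [(481,38,.046),(400,148,.046),(304,262,.046),(482,68,.033),(400,185,.033),(235,412,.033)]:
    w=ray(CAM["scene"],240+(u+.5)/7-.5,180+(v+.5)/7-.5,z);print((w[:2]-j["ctr"])@Rj)
E
```

```text
[0.03435547 0.11117696]
[0.03427088 0.0377256 ]
[ 0.03063778 -0.03142487]
[0.03462545 0.11151798]
[0.03537993 0.03459227]
[ 0.03495026 -0.09179032]
```

By this camera the blank's face (x≈34.3 mm) is within about 1 mm of the fence (≈35 mm), so the pinch should start about here. I turn on in small steps.

```bash
python3 -m pendant '[[[0,0,0,0,2,0,0]]]' >/dev/null; python3 m.py
python3 -m pendant '[[[0,0,0,0,2,0,0]]]' >/dev/null; python3 m.py
python3 -m pendant '[[[0,0,0,0,2,0,0]]]' >/dev/null; python3 m.py
python3 -m pendant '[[[0,0,0,0,2,0,0]]]' >/dev/null; python3 m.py
```

```text
yaw 49.28 rp [-89.93   0.12] [0.4608 0.0126 0.0536] M [0.258 2.465 0.225] F [-6.3  1.1 10.7] 0.0098
yaw 47.17 rp [-89.93   0.13] [0.4607 0.0126 0.0536] M [0.387 2.474 0.19 ] F [-6.8  1.  11.1] 0.01
yaw 45.16 rp [-89.94   0.13] [0.4607 0.0127 0.0536] M [0.39  2.503 0.228] F [-7.   1.5 11.4] 0.0098
yaw 43.17 rp [-89.94   0.13] [0.4607 0.0127 0.0536] M [0.541 2.565 0.199] F [-7.3  1.6 10.2] 0.0095
```

```bash
python3 -m pendant '[[[0,0,0,0,2,0,0]]]' >/dev/null; python3 m.py
python3 -m pendant '[[[0,0,0,0,2,0,0]]]' >/dev/null; python3 m.py
python3 -m pendant '[[[0,0,0,0,2,0,0]]]' >/dev/null; python3 m.py
python3 -m pendant '[[[0,0,0,0,2,0,0]]]' >/dev/null; python3 m.py
```

```text
yaw 41.16 rp [-89.94   0.13] [0.4607 0.0127 0.0536] M [0.554 2.596 0.248] F [-6.8  1.3 10.6] 0.0099
yaw 39.16 rp [-89.95   0.13] [0.4607 0.0128 0.0536] M [0.653 2.639 0.214] F [-8.   1.3 11.7] 0.0101
yaw 37.16 rp [-89.95   0.13] [0.4607 0.0128 0.0536] M [0.737 2.732 0.217] F [-7.1  1.2 11.4] 0.0099
yaw 35.16 rp [-89.95   0.14] [0.4607 0.0128 0.0536] M [0.835 2.754 0.248] F [-7.4  2.  12.4] 0.01
```

```bash
python3 -m pendant '[[[0,0,0,0,2,0,0]]]' >/dev/null; python3 m.py
python3 -m pendant '[[[0,0,0,0,2,0,0]]]' >/dev/null; python3 m.py
python3 -m pendant '[[[0,0,0,0,2,0,0]]]' >/dev/null; python3 m.py
python3 -m pendant '[[[0,0,0,0,2,0,0]]]' >/dev/null; python3 m.py
```

```text
yaw 33.16 rp [-89.95   0.14] [0.4606 0.0128 0.0536] M [0.848 2.786 0.25 ] F [-7.5  1.4 11.1] 0.01
yaw 31.16 rp [-89.96   0.14] [0.4607 0.0128 0.0536] M [0.971 2.85  0.225] F [-7.7  2.7 12. ] 0.0098
yaw 29.16 rp [-89.96   0.14] [0.4606 0.0128 0.0536] M [1.025 2.873 0.237] F [-7.6  2.8 12.1] 0.0097
yaw 27.17 rp [-89.96   0.14] [0.4606 0.0129 0.0536] M [1.069 2.913 0.239] F [-6.7  4.  12.1] 0.01
```

```bash
python3 -m pendant '[[[0,0,0,0,2,0,0]]]' >/dev/null; python3 m.py
python3 -m pendant '[[[0,0,0,0,2,0,0]]]' >/dev/null; python3 m.py
python3 -m pendant '[[[0,0,0,0,2,0,0]]]' >/dev/null; python3 m.py
```

```text
yaw 25.16 rp [-89.97   0.14] [0.4606 0.0129 0.0536] M [1.175 3.021 0.313] F [-8.2  2.8 11.6] 0.0093
yaw 23.17 rp [-89.97   0.14] [0.4606 0.0129 0.0536] M [1.246 3.007 0.312] F [-8.2  3.4 12.6] 0.0098
yaw 21.17 rp [-89.97   0.14] [0.4606 0.013  0.0536] M [1.315 3.036 0.272] F [-8.5  3.7 11.8] 0.0099
```

The torque is starting to rise. I fit a hinge to all the 2°/row and 3°/row readings.

```bash
cat > fit.py <<'E'
import numpy as np,sys
D=[(157.1,.209),(145.09,.236),(133.09,.206),(121.09,.238),(113.09,.272),(105.08,.253),(97.08,.226),(93.08,.234),(89.08,.281),(86.3,.26),(83.15,.238),(80.13,.23),(77.13,.184),(74.13,.201),(71.12,.188),(68.12,.272),(65.12,.217),(62.12,.199),(59.12,.244),(57.1,.185),(55.16,.23),(53.17,.215),(51.16,.206),(49.28,.225),(47.17,.19),(45.16,.228),(43.17,.199),(41.16,.248),(39.16,.214),(37.16,.217),(35.16,.248),(33.16,.25),(31.16,.225),(29.16,.237),(27.17,.239),(25.16,.313),(23.17,.312),(21.17,.272)]
D+=[tuple(map(float,a.split(','))) for a in sys.argv[1:]]
D=np.array(D);y,t=D.T;k=.19*np.pi/180
res=[]
for y0 in np.arange(10,60,1.):
    h=k*np.clip(y0-y,0,None);b=(t-h).mean();res.append((((t-h-b)**2).sum(),y0,b))
m=min(res);s2=m[0]/(len(t)-2)
print("best y0 %.0f base %.3f sd %.3f"%(m[1],m[2],s2**.5),"range",[r[1] for r in res if r[0]<m[0]+4*s2][::100000] , min(r[1] for r in res if r[0]<m[0]+4*s2),max(r[1] for r in res if r[0]<m[0]+4*s2))
for q in (14,25,40):print(q,"N at yaw %.1f"%(m[1]-np.degrees(q*.004/.19)))
E
python3 fit.py
```

```text
best y0 39 base 0.225 sd 0.027 range [np.float64(33.0)] 33.0 44.0
14 N at yaw 22.1
25 N at yaw 8.8
40 N at yaw -9.2
```

```bash
python3 -m pendant '[[[0,0,0,0,2,0,0]]]' >/dev/null; python3 m.py
python3 -m pendant '[[[0,0,0,0,2,0,0]]]' >/dev/null; python3 m.py
python3 -m pendant '[[[0,0,0,0,2,0,0]]]' >/dev/null; python3 m.py
python3 -m pendant '[[[0,0,0,0,2,0,0]]]' >/dev/null; python3 m.py
```

```text
yaw 19.17 rp [-89.98   0.15] [0.4606 0.013  0.0536] M [1.368 3.116 0.291] F [-8.6  3.9 12.6] 0.0095
yaw 17.17 rp [-89.98   0.15] [0.4605 0.013  0.0536] M [1.461 3.126 0.275] F [-8.8  3.9 12.2] 0.0098
yaw 15.16 rp [-89.98   0.14] [0.4605 0.013  0.0536] M [1.627 3.192 0.294] F [-8.9  4.  12. ] 0.0097
yaw 13.17 rp [-89.99   0.14] [0.4606 0.0131 0.0536] M [1.606 3.233 0.325] F [-8.7  5.2 13.3] 0.0097
```

```bash
python3 fit.py 19.17,.291 17.17,.275 15.16,.294 13.17,.325
```

```text
best y0 38 base 0.226 sd 0.026 range [np.float64(34.0)] 34.0 43.0
14 N at yaw 21.1
25 N at yaw 7.8
40 N at yaw -10.2
```

```bash
python3 -m pendant '[[[0,0,0,0,2,0,0]]]' >/dev/null; python3 m.py
python3 -m pendant '[[[0,0,0,0,2,0,0]]]' >/dev/null; python3 m.py
```

```text
yaw 11.17 rp [-89.99   0.14] [0.4606 0.0131 0.0536] M [1.668 3.198 0.345] F [-8.4  4.7 12.3] 0.01
yaw 9.17 rp [-89.99   0.14] [0.4605 0.0131 0.0536] M [1.748 3.274 0.323] F [-8.9  3.8 11.9] 0.01
```

Torque is about 0.11 N m above the drag, so roughly 25 N. I let go with a small opening and rise straight up.

```bash
python3 -m pendant '[[[0,0,0,0,0,0,0.18],[0,0,0,0,0,0,0.18],[0,0,0,0,0,0,0.18],[0,-1,0,0,0,0,0.18],[0,-2,0,0,0,0,0.18],[0,-3,0,0,0,0,0.18],[0,-3,0,0,0,0,0.18],[0,-3.5,0,0,0,0,0.18],[2.5,-3,0,0,0,0,0.18],[2.5,0,0,0,0,0,0.18],[2.5,0,0,0,0,0,0.18],[0,0,0,0,0,0,0.18]]]'
python3 m.py
python3 - <<'E'
from h import *
from plant import ctrl,snapshot
o=ctrl.get_obs();s=snapshot("wrist");cv2.imwrite("pics/w9.png",cv2.resize(s["image"][30:225,180:460,::-1],None,fx=2.8,fy=2.8,interpolation=cv2.INTER_CUBIC))
import pickle;pickle.dump((wristcam(s,o),0),open("w9.pkl","wb"))
s=snapshot("side");cv2.imwrite("pics/s9.png",cv2.resize(s["image"][140:310,250:430,::-1],None,fx=3.3,fy=3.3,interpolation=cv2.INTER_CUBIC))
E
```

```text
clock: 19.77
tool_pos: [0.5399, 0.0259, 0.2085]
orientation: [-90.0, -0.1, 9.3]
force: [-0.2, -0.1, 0.7]
opening: 0.0157
yaw 9.28 rp [-90.02  -0.1 ] [0.5399 0.0259 0.2085] M [ 0.008 -0.15   0.01 ] F [-0.2 -0.1  0.7] 0.0157
```

View pics/w9.png

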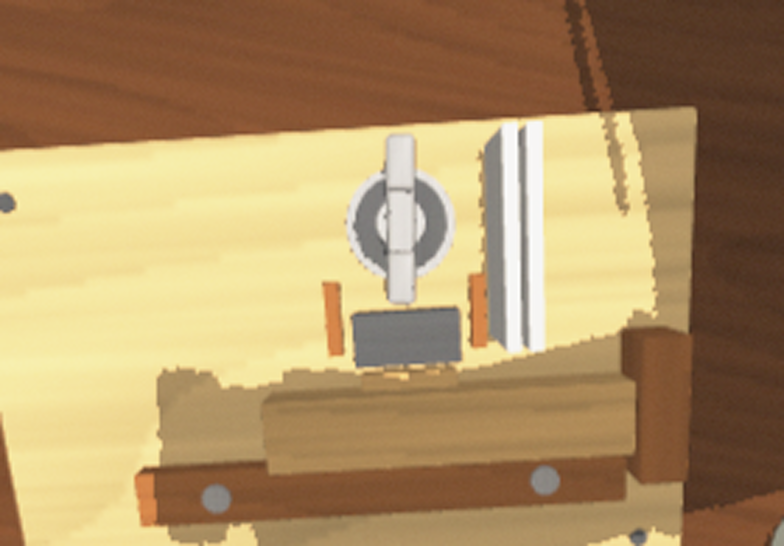

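View pics/s9.png

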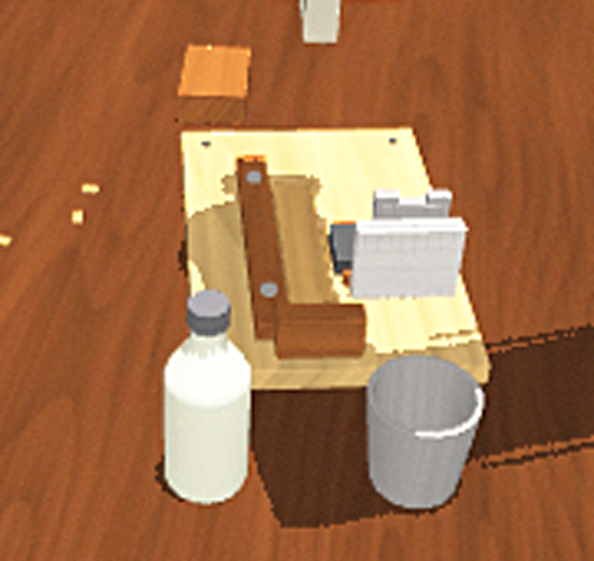

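The knob bar is now nearly along jig x, the blank is flush to the fence and its end is at the stop (635,380). The bystanders and guide are unmoved. A numeric check follows, including the spring compression.

```bash
python3 - <<'E'
from h import *
import pickle
c,_=pickle.load(open("w9.pkl","rb"));j=np.load("jig.npz");a=float(j["a"]);Rj=np.array([[np.cos(a),-np.sin(a)],[np.sin(a),np.cos(a)]])
J=lambda p:(p[:2]-j["ctr"])@Rj
z3=lambda u,v:((u+.5)/2.8-.5+180,(v+.5)/2.8-.5+30)
for n,p,z in [("blank nearedge",(264,397),.046),("blank nearedge",(632,376),.046),("blank end",(634,452),.046),("blank far",(268,473),.046),("jaw front",(356,367),.034),("jaw front",(461,362),.034),("jaw back",(352,312),.034),("jaw back",(459,308),.034),("fence",(270,462+0),.033),("fence",(150,468),.033),("fence",(625,457),.033),("knob",(400,136),.077),("knob",(400,302),.077)]:
    w=ray(c,*z3(*p),z);print(n,w.round(4),J(w).round(4))
E
```

```text
blank nearedge [ 0.5362 -0.0296  0.046 ] [ 0.0009 -0.0282]
blank nearedge [0.5046 0.1128 0.046 ] [0.0012 0.1177]
blank end [0.5346 0.1209 0.046 ] [0.0323 0.119 ]
blank far [ 0.5671 -0.0243  0.046 ] [ 0.0322 -0.0298]
jaw front [0.5203 0.0044 0.034 ] [-0.0071  0.0084]
jaw front [0.5115 0.0464 0.034 ] [-0.0066  0.0513]
jaw back [ 4.987e-01 -4.000e-04  3.400e-02] [-0.0293  0.0085]
jaw back [0.4903 0.0417 0.034 ] [-0.0283  0.0514]
fence [ 0.5661 -0.0256  0.033 ] [ 0.031  -0.0309]
fence [ 0.5769 -0.0755  0.033 ] [ 0.0306 -0.0819]
fence [0.54  0.122 0.033] [0.0378 0.1189]
knob [0.4358 0.0089 0.077 ] [-0.0887  0.0313]
knob [0.4888 0.0175 0.077 ] [-0.035   0.0281]
```

```bash
python3 -c "
from plant import ctrl;print(ctrl.close_job())"
```

```text
the job is handed in; nothing more can be done
None
```

I slid the blank against the end stop, clamped it with the knob at an estimated 25–29 N, let go, and handed the job in at about 20 s. No verdict came back.

- **Blank to stop:** I pushed it with shut fingers in 0.5 mm steps until I felt about 6.5 N, then backed off. The last picture puts its end at jig y ≈ 118–119 mm (stop face at 120 mm, about 1% camera scale error). It lies straight along the fence.
- **Clamping:** My first grip caught the boss under the knob's bar. I noticed it from the opening (15.7 mm), opened, rose 8 mm and gripped the bar properly. I then turned the knob about 161° clockwise. Torque rose from a free drag of about 0.22 N m to about 0.32–0.33 N m, and the fit put first contact about 29° before the end.
- **Letting go:** I opened the fingers slightly and rose straight up. The hand ended clear with the force reading near zero. In the pictures the guide, glue, offcut and cup look unmoved.

**One check disagreed:** the final wrist picture suggested about 4 mm of jaw spring compression, which would be about 48 N and above the 45 N limit. The torque readings imply about 2 mm. The edges in that picture are shadowed and uncertain by 1–1.5 mm, and the scene camera placed the fence 3–4 mm further out, which fits the torque figure. I went by the torque.

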